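# Fetch the hemmed-in soil sample for weighing and restock the rack

## Robot

A 6-joint arm with a two-finger parallel gripper is mounted at the origin on the work surface; the furniture and walls round the work are solid. World frame = base frame: x ahead of the robot, y to its left, z up, the work surface at z = 0. Lengths are in m, angles in rad, forces in N, time in s.
With the tool pointing down it reaches from about 0.25 to 0.85 m from the base axis. Payload 12.5 kg.
Tool frame: the origin (TCP) lies on the centre line of the jaws, within the pads' length; the fingertips stand 11 mm ahead of it and the grasp point (between the pads) lies 8 mm behind it; z points along the fingers, y is the line along which they close (so a half turn about z gives the same grasp; the last joint's range is limited). The gripper opens to 93 mm and grips with 3 to 60 N. Pads are 15 mm wide; open, the fingers measure 128 mm over their backs; the gripper's body (75 mm by 188 mm) begins 65 mm behind the grasp point.
Start: joints at [-1.368, 0.351, 1.652, -0, 1.139, -0.085], TCP at [0.156, -0.527, 0.23] pointing down, gripper open.
Joint ranges: [-2.75, 2.75], [-0.79, 2.1], [0.01, 2.65], [-1.57, 4.71], [0.07, 3.14], [-2.87, 2.87]. Speed limits (rad/s): [2.22, 2.22, 2.79, 3.14, 3.14, 3.14].

## Interface

Orientations are given as [roll, pitch, yaw] about the fixed x, y, z axes, in that order (R = Rz(yaw) Ry(pitch) Rx(roll)).
In Python, from station import * gives the robot as it stands.
- The arm moves only by the shell command python3 -m handwheel 'ROWS'. ROWS is JSON, a list of rows, each an object of numbers: "dx", "dy", "dz": the shift along the world's x, y, z in mm; "spin": the turn about the world's z in rad; "fingers": the closure, from -1 (fully open) to 1 (shut). In form: [{"dx": .., "dy": .., "dz": .., "spin": .., "fingers": ..}, ...]. A call has 1 to 12 rows; each row is the pose to reach, as a shift and turn from the pose commanded when the call began; what a row does not reach only later rows make up. A row lasts 1/12 s, in which the tool goes at most 41.7 mm and 7.16 degrees, less where a joint would pass 70% of its speed; a pose out of reach is approached as far as the arm can. A call with a gripper value outside its range is refused whole. The fingers move at their own pace and stop on an object; the grip force is fixed at half the most. Time passes only in rows, so rows that repeat a pose let the fingers close. It gives the time, the measured TCP pose, the force, the opening and the grip force at its end, in the units of the state.
- state(): the state, without advancing time (a new reading comes with each control period).
- grab_frame(name): name is "scene" or "side" or "wrist"; returns the picture (384x512x3 uint8, blue, green, red); there is no depth.
- get_calibration(name): a dict with "camera_matrix" (3x3 intrinsics, pixels), "R" (3x3) and "t" (3): a world point X has camera coordinates R X + t. Camera axes: x right, y down, z forward; pixel columns grow to the right and rows downward; lengths in m; the calibration is good to about 2 mm. A picture is of the moment at which its call begins: read the wrist's pose just before it. get_calibration takes no time and is no camera call; for the wrist camera it gives the pose at the moment of the call.
- hand_in(): hands the job in; it is judged then, once.
The state is a dict: "time_s": time; "joints": joint angles; "qvel": joint speeds; "joint_efforts": joint torques, N m; "position": TCP position; "tcp_rot": TCP orientation; "ft_force": force on the tool from outside, world axes, zero at the start; "moment": the same for the moment, N m; "grip_width": finger opening in m; "gripper_force": force on a finger pad.
Only numpy, scipy, OpenCV 4.12 (cv2) and the standard library are available. Lean on these libraries where they do the work, as an engineer would, in place of code of your own. Each camera call takes 0.05 s, during which the arm holds its last target. There are 200 camera calls.

## Task

The aluminium cup of dark soil in the middle of the white sample rack has to go on the balance, but its two neighbours and the stop block leave no room to grip it. First move both neighbours (brass cup and lidded tin) to the blue side tray, then stand the dark-soil cup on the centre of the balance pan, then stand the empty steel cup in the vacated middle place of the rack, and only then put the brass cup and the lidded tin back, each on the very place where it stood at the start. Keep everything upright and leave the timer, the brass weight and the soil bowl alone.

Things in the scene. Friction and masses are not known exactly. Their poses are not given: they have to be found in the camera images.
- dark_cup: The sample: silver-grey aluminium cup packed with dark soil, round, 53 mm diameter, 36 mm tall. Origin at the centre of its underside, z up. Starts in the middle place of the rack.
- brass_cup: Yellow brass cup packed with dark paste, round, 58 mm diameter, 40 mm tall. Origin at the centre of its underside, z up. Starts in one end place of the rack (either end), and must finally stand there again.
- lidded_tin: Silver-grey aluminium tin with a closed flat lid, round, 59 mm diameter, 36 mm tall, smooth side. Origin at the centre of its underside, z up. Starts in the other end place of the rack, and must finally stand there again.
- steel_cup: Empty open steel cup, pale grey, round, 43 mm diameter, 50 mm tall. Origin at the centre of its underside, z up. Starts on the bare bench to the right, beside the notebook (the cups by the testing machine at the far left are not meant).
- sample_rack: White board, fixed, 92 (x) by 206 mm (y), top 10 mm above the bench, cup places (grey rings) at y = -62, 0, +62 mm. Origin: centre of underside, below the middle place. Aluminium stop block behind the middle place only: 44 mm wide (y), near face at x = +32 mm, top 45 mm above the bench. Gaps between cups 6 mm: grip end ones across the row (rack x); the middle one, once clear, along it (y).
- side_tray: Blue side tray, fixed, 114 mm (x) by 204 mm (y), floor 4 mm above the bench, rim 4 mm thick and 8 mm above the bench. Origin at the centre of the underside. It takes two cups next to one another along y, for example at y = -50 and +50 mm.
- balance: Grey bench balance, fixed, 135 mm (x) by 125 mm (y), with a dark display strip on the robot's side and a round steel pan, 92 mm diameter, top 42 mm above the bench. Origin at bench height straight below the pan's centre.
- timer: Bystander: grey timer with red and black buttons, 70 x 62 x 18 mm, loose. Origin at the centre of its underside. Not to be moved.
- brass_weight: Bystander: brass calibration weight with a neck, 32 mm diameter, 46 mm tall, loose. Origin at the centre of its underside. Not to be moved.
- soil_bowl: Bystander: white enamel bowl with a little soil, alone just right of the big mixing tray, 90 mm diameter, 50 mm tall, loose. Origin at the centre of its underside. Not to be moved.
There are look-alikes about, which are no part of the job. Leave any purple look-alike of the steel_cup alone.

How it is judged:
On the way, in this order (a step that is already met when the one before it is completed fails the run):
1. both neighbours stand released on the side tray while the dark-soil cup is still in the middle of the rack (x of brass_cup in the frame of side_tray between -0.04 and 0.04 m and y of brass_cup in the frame of side_tray between -0.085 and 0.085 m and height (world z) of each of brass_cup, lidded_tin below 0.01 m and angle between each of brass_cup, lidded_tin, dark_cup's own z axis and vertical below 0.12 rad and x of lidded_tin in the frame of side_tray between -0.04 and 0.04 m and y of lidded_tin in the frame of side_tray between -0.085 and 0.085 m and contact force between the fingers and brass_cup below 0.2 N and linear speed of each of brass_cup, lidded_tin below 0.02 m/s and contact force between the fingers and lidded_tin below 0.2 N and horizontal distance between dark_cup and sample_rack below 0.02 m and height (world z) of dark_cup between 0.006 and 0.015 m), for 0.2 s.
2. the dark-soil cup stands released on the balance pan, the neighbours still on the side tray (x of brass_cup in the frame of side_tray between -0.04 and 0.04 m and y of brass_cup in the frame of side_tray between -0.085 and 0.085 m and height (world z) of each of brass_cup, lidded_tin below 0.01 m and angle between each of brass_cup, lidded_tin, dark_cup's own z axis and vertical below 0.12 rad and x of lidded_tin in the frame of side_tray between -0.04 and 0.04 m and y of lidded_tin in the frame of side_tray between -0.085 and 0.085 m and horizontal distance between dark_cup and balance below 0.015 m and height (world z) of dark_cup between 0.038 and 0.047 m and contact force between the fingers and dark_cup below 0.2 N and linear speed of dark_cup below 0.02 m/s), for 0.2 s.
3. the steel cup stands released in the middle of the rack, the neighbours still on the side tray (x of brass_cup in the frame of side_tray between -0.04 and 0.04 m and y of brass_cup in the frame of side_tray between -0.085 and 0.085 m and height (world z) of each of brass_cup, lidded_tin below 0.01 m and angle between each of brass_cup, lidded_tin, dark_cup, steel_cup's own z axis and vertical below 0.12 rad and x of lidded_tin in the frame of side_tray between -0.04 and 0.04 m and y of lidded_tin in the frame of side_tray between -0.085 and 0.085 m and horizontal distance between dark_cup and balance below 0.015 m and height (world z) of dark_cup between 0.038 and 0.047 m and horizontal distance between steel_cup and sample_rack below 0.012 m and height (world z) of steel_cup between 0.006 and 0.015 m and contact force between the fingers and steel_cup below 0.2 N and linear speed of steel_cup below 0.02 m/s), for 0.2 s.
At the end, for the whole second after the job is handed in: The dark-soil cup stands upright on the balance pan within 15 mm of its centre, the steel cup stands upright on the rack within 12 mm of the middle place, and the brass cup and the lidded tin stand upright on the rack, each within 12 mm of where it stood at the start; all released and at rest (horizontal distance between dark_cup and balance below 0.015 m and height (world z) of dark_cup between 0.038 and 0.047 m and angle between each of dark_cup, steel_cup, brass_cup, lidded_tin's own z axis and vertical below 0.12 rad and horizontal distance between steel_cup and sample_rack below 0.012 m and height (world z) of steel_cup between 0.006 and 0.015 m and distance of each of brass_cup, lidded_tin from where it was at the start of the episode below 0.012 m and contact force between the fingers and brass_cup below 0.2 N and linear speed of each of brass_cup, lidded_tin, dark_cup, steel_cup below 0.02 m/s and contact force between the fingers and lidded_tin below 0.2 N and contact force between the fingers and dark_cup below 0.2 N and contact force between the fingers and steel_cup below 0.2 N); the robot touches nothing.
It fails at once if a cup or the tin is tipped (more than 35 degrees) (angle between any of brass_cup, lidded_tin, dark_cup, steel_cup's own z axis and vertical above 0.61 rad).
It fails at once if a bystander (timer, brass weight, soil bowl) is moved by more than 20 mm (distance of any of timer, brass_weight, soil_bowl from where it was at the start of the episode above 0.02 m).
It also fails if it takes over 144 s, if anything falls off the work surface, if the arm or the gripper's body presses on something with over 40 N, if the wrist force passes 120 N, or if a joint passes its speed limit or range.

## Working session

There is one attempt and no reset: what is moved stays moved. The work goes in short steps, Python scripts to look and compute and a shell command to move; the robot and the scene stay as the last step left them, time stands still between calls to the robot, and variables do not carry over. Pictures are saved under pics/ and viewed, at most 14 in all, crops included, and the job is handed in when it is done.

```bash
ls; mkdir -p pics; cat > h.py <<'E'
from station import *
import numpy as np, cv2
def ray(cal,u,v,z):
    K=np.array(cal["camera_matrix"]);R=np.array(cal["R"]);t=np.array(cal["t"])
    d=R.T@np.linalg.inv(K)@np.array([u,v,1.]);c=-R.T@t
    return c+d*(z-c[2])/d[2]
def proj(cal,X):
    p=np.array(cal["camera_matrix"])@(np.array(cal["R"])@np.array(X)+np.array(cal["t"]));return p[:2]/p[2]
E
python3 - <<'E'
from h import *
for n in ["scene","side","wrist"]:
    c=get_calibration(n);cv2.imwrite(f"pics/{n}0.png",grab_frame(n))
    R=np.array(c["R"]);print(n,(-R.T@np.array(c["t"])).round(3),R[2].round(2),c["camera_matrix"][0][0])
s=state();print(s)
E
```

```text
pics
scene [1.108 0.198 1.225] [-0.37 -0.29 -0.88] 355.00833600701105
side [ 0.173 -0.93   0.733] [ 0.38  0.68 -0.63] 379.70318509639543
wrist [ 0.223 -0.507  0.385] [-0.24 -0.07 -0.97] 271.1297076693098
{'time_s': 0.15, 'joints': array([-1.36757377e+00,  3.51117467e-01,  1.65224392e+00, -2.97366061e-06,
        1.13910171e+00, -8.45809530e-02]), 'qvel': array([-6.36969065e-04, -1.78955030e-03, -4.47787522e-04,  1.70880878e-04,
       -6.17914834e-05,  1.59095370e-03]), 'joint_efforts': array([ 5.52824713e-04, -4.97466338e+01, -2.85342157e+01,  6.99711009e-02,
        2.46200943e-02, -7.60584658e-05]), 'position': array([ 0.15610053, -0.52713021,  0.22923496]), 'tcp_rot': array([-3.14072509e+00, -7.08456134e-05,  2.87804721e-01]), 'ft_force': array([-0.89981174, -0.9620666 ,  0.14954415]), 'moment': array([-0.00261626,  0.02977888,  0.00711466]), 'gripper_force': 0.0, 'grip_width': 0.09288824362075017}
```

View pics/scene0.png

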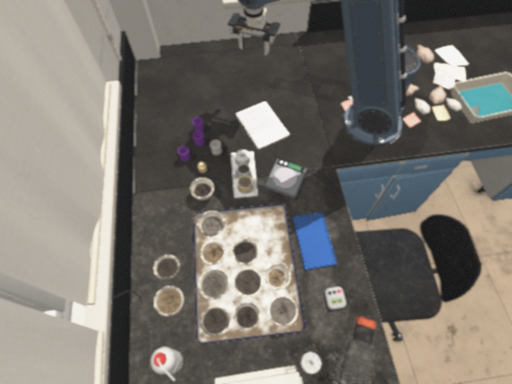

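View pics/side0.png

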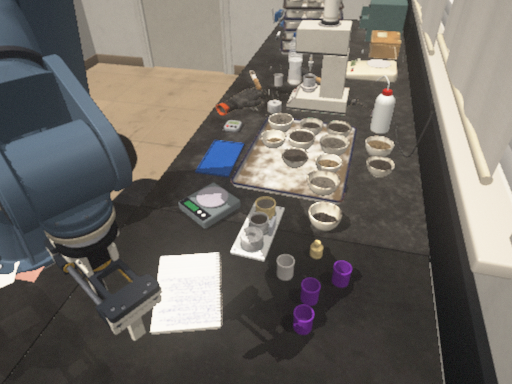

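Scene view: rack at (243,172), balance (287,177), blue tray (314,240), timer (335,298), weight (202,167), bowl (202,188). Possible steel cups: the pale grey one at (216,147), and the purple look-alikes at (183,153), (198,123) and (198,138). The grey one beside the notebook fits the description. I'll enlarge to confirm.

```bash
python3 - <<'E'
from h import *
a=cv2.imread("pics/scene0.png")[110:280,170:350];b=cv2.imread("pics/side0.png")[130:340,150:370]
a=cv2.resize(a,None,fx=3,fy=3,interpolation=2);b=cv2.resize(b,None,fx=2.5,fy=2.5,interpolation=2)
a=cv2.resize(a,(400,378));b=cv2.resize(b,(400,382))[:378]
cv2.imwrite("pics/crop.png",np.hstack([a,b]))
c=get_calibration("scene");d=get_calibration("side")
for n,u,v,z in [("rack",243,173,.01),("bal",288,176,.042),("tray",314,241,.006),("steel",216,147,.05),("weight",202,167,.04),("bowl",202,188,.05),("timer",335,298,.018)]:print(n,ray(c,u,v,z).round(3))
for n,u,v,z in [("rack",258,231,.01),("bal",210,200,.042),("tray",221,157,.006),("steel",286,260,.05),("weight",317,243,.046),("bowl",325,210,.05)]:print(n,ray(d,u,v,z).round(3))
m=cv2.inRange(cv2.cvtColor(cv2.imread("pics/scene0.png"),cv2.COLOR_BGR2HSV),(105,180,100),(125,255,255))
cs=[q for q in cv2.findContours(m,0,2)[0] if cv2.contourArea(q)>300]
for q in cs:
  r=cv2.minAreaRect(q);print(r,[ray(c,*p,.007)[:2].round(3) for p in cv2.boxPoints(r)])
E
```

```text
rack [ 0.551 -0.289  0.01 ]
bal [ 0.473 -0.128  0.042]
tray [0.624 0.092 0.006]
steel [ 0.537 -0.436  0.05 ]
weight [ 0.639 -0.424  0.04 ]
bowl [ 0.714 -0.357  0.05 ]
timer [0.757 0.256 0.018]
rack [ 0.539 -0.297  0.01 ]
bal [ 0.47  -0.147  0.042]
tray [0.616 0.085 0.006]
steel [ 0.527 -0.448  0.05 ]
weight [ 0.625 -0.439  0.046]
bowl [ 0.715 -0.356  0.05 ]
```

View pics/crop.png

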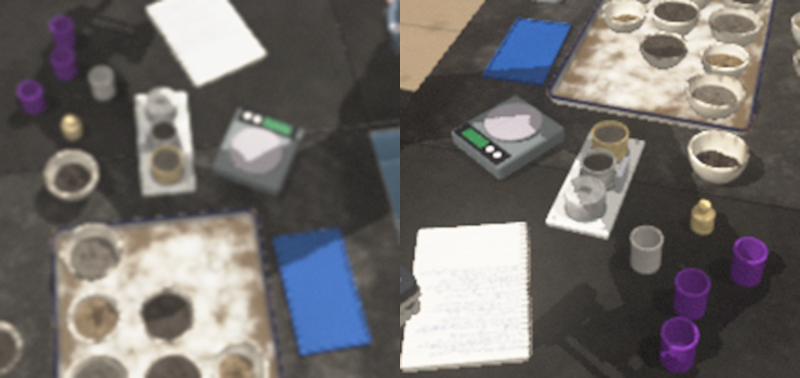

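View pics/wrist0.png

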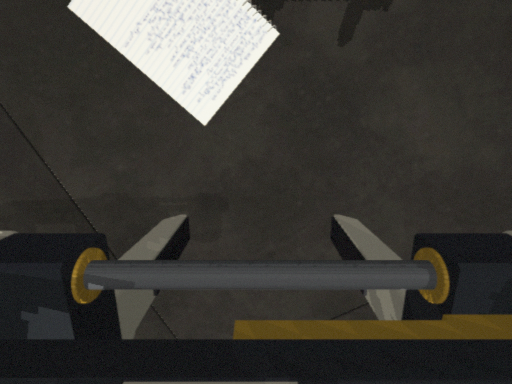

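Confirmed: the steel cup is the pale grey one at scene (216,147), next to the notebook. The brass cup is at the left (+y) rack end and the tin at the right (-y) end. Next I'll get coarse rack, tray and balance orientation.

```bash
python3 - <<'E'
from h import *
a=cv2.imread("pics/scene0.png");c=get_calibration("scene")
h=cv2.cvtColor(a,cv2.COLOR_BGR2HSV);print(h[240,314],h[190,235],h[155,234])
def cor(m,z,box):
  M=np.zeros_like(m);x0,y0,x1,y1=box;M[y0:y1,x0:x1]=m[y0:y1,x0:x1]
  q=max(cv2.findContours(M,0,2)[0],key=cv2.contourArea)
  w=np.array([ray(c,*p[0],z)[:2]*1000 for p in q],np.float32)
  print(cv2.minAreaRect(w))
cor(cv2.inRange(h,(95,120,40),(130,255,255)),.006,(285,205,345,275))
cor(cv2.inRange(h,(0,0,150),(180,70,255)),.01,(225,145,262,202))
for n,u,v,z in [("tin",241.5,156,.046),("dark",243.5,169.5,.046),("brass",245,184,.05)]:print(n,ray(c,u,v,z).round(3))
E
```

```text
[109 157 198] [ 20  16 192] [ 17  10 229]
((619.964599609375, 88.11341857910156), (205.32289123535156, 116.0616455078125), 46.41849136352539)
((544.4737548828125, -290.374755859375), (221.41067504882812, 94.77915954589844), 42.12979507446289)
tin [ 0.508 -0.328  0.046]
dark [ 0.554 -0.283  0.046]
brass [ 0.603 -0.237  0.05 ]
```

Rack's long axis is at about +42.5° and the tray's at about +46.4°. I'll go above the rack with tool yaw of about 0.742 and look from there.

```bash
python3 -m handwheel '[{"dx":40,"dy":24,"dz":20,"spin":0.1},{"dx":80,"dy":48,"dz":40,"spin":0.2},{"dx":374,"dy":227,"dz":70,"spin":0.454},{"dx":374,"dy":227,"dz":70,"spin":0.454},{"dx":374,"dy":227,"dz":70,"spin":0.454},{"dx":374,"dy":227,"dz":70,"spin":0.454},{"dx":374,"dy":227,"dz":70,"spin":0.454},{"dx":374,"dy":227,"dz":70,"spin":0.454},{"dx":374,"dy":227,"dz":70,"spin":0.454},{"dx":374,"dy":227,"dz":70,"spin":0.454},{"dx":374,"dy":227,"dz":70,"spin":0.454},{"dx":374,"dy":227,"dz":70,"spin":0.454}]'
python3 -m handwheel '[{"dx":0},{"dx":0},{"dx":0}]'
python3 - <<'E'
from h import *
import json
s=state();c=get_calibration("wrist");f=grab_frame("wrist");cv2.imwrite("pics/w1.png",f)
json.dump({k:np.array(c[k]).tolist() for k in("camera_matrix","R","t")},open("w1.json","w"))
print(s["time_s"],s["position"],s["tcp_rot"])
E
```

```text
0.15 [ 0.15610053 -0.52713021  0.22923496] [-3.14072509e+00 -7.08456134e-05  2.87804721e-01]invalid input at $[0]: expected keys dx, dy, dz, spin, fingers
invalid input at $[0]: expected keys dx, dy, dz, spin, fingers
```

View pics/w1.png

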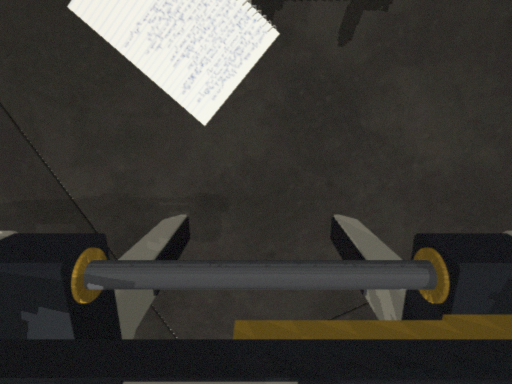

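The rows were refused because every key is required, so the view is unchanged. I'll write the rows in full.

```bash
python3 -m handwheel '[{"dx":40,"dy":24,"dz":20,"spin":0.1,"fingers":-1},{"dx":80,"dy":48,"dz":40,"spin":0.2,"fingers":-1},{"dx":374,"dy":227,"dz":70,"spin":0.454,"fingers":-1},{"dx":374,"dy":227,"dz":70,"spin":0.454,"fingers":-1},{"dx":374,"dy":227,"dz":70,"spin":0.454,"fingers":-1},{"dx":374,"dy":227,"dz":70,"spin":0.454,"fingers":-1},{"dx":374,"dy":227,"dz":70,"spin":0.454,"fingers":-1},{"dx":374,"dy":227,"dz":70,"spin":0.454,"fingers":-1},{"dx":374,"dy":227,"dz":70,"spin":0.454,"fingers":-1},{"dx":374,"dy":227,"dz":70,"spin":0.454,"fingers":-1},{"dx":374,"dy":227,"dz":70,"spin":0.454,"fingers":-1},{"dx":374,"dy":227,"dz":70,"spin":0.454,"fingers":-1}]'
python3 -m handwheel '[{"dx":0,"dy":0,"dz":0,"spin":0,"fingers":-1},{"dx":0,"dy":0,"dz":0,"spin":0,"fingers":-1}]'
cat >> h.py <<'E'
import json
def snap(n,name="wrist"):
    s=state();c=get_calibration(name);f=grab_frame(name);cv2.imwrite(f"pics/{n}.png",f)
    json.dump({k:np.array(c[k]).tolist() for k in("camera_matrix","R","t")},open(n+".json","w"))
    print("t",round(s["time_s"],2),"pos",s["position"].round(4),"rot",s["tcp_rot"].round(3));return f,c
E
python3 -c 'from h import *;snap("w2")'
```

```text
time_s: 1.2
position: [0.5338, -0.2973, 0.2997]
tcp_rot: [3.141, -0.001, 0.746]
ft_force: [0.1, 0.0, 0.1]
grip_width: 0.0929
gripper_force: 0.0
time_s: 1.37
position: [0.5296, -0.3005, 0.2993]
tcp_rot: [-3.141, 0.0, 0.742]
ft_force: [-0.4, -0.4, -0.6]
grip_width: 0.0928
gripper_force: 0.0
t 1.37 pos [ 0.5296 -0.3005  0.2993] rot [-3.141  0.     0.742]
```

View pics/w2.png

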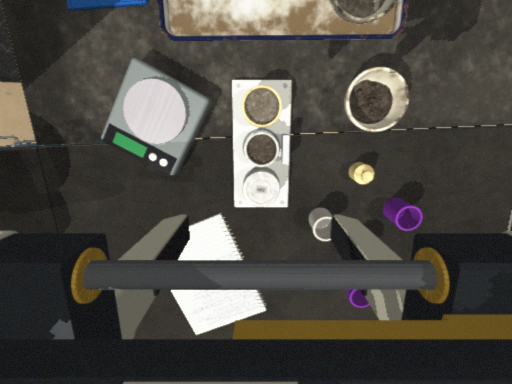

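Wrist view: rack corners at about (233,80), (291,80), (288,207) and (233,207). Brass cup (262,104), dark cup (262,149), tin (262,186), stop block (286,149), pan (156,110), steel cup (322,224), weight (362,173), bowl (375,98).

```bash
cat > m.py <<'E'
from h import *
a=cv2.imread("pics/w2.png");c=json.load(open("w2.json"));h=cv2.cvtColor(a,cv2.COLOR_BGR2HSV)
def big(m,box):
  M=np.zeros_like(m);x0,y0,x1,y1=box;M[y0:y1,x0:x1]=m[y0:y1,x0:x1]
  return cv2.convexHull(np.vstack([q for q in cv2.findContours(M,0,2)[0] if cv2.contourArea(q)>15]))
def world(q,z): return np.array([ray(c,*p[0],z)[:2]*1000 for p in q],np.float32)
r=cv2.minAreaRect(world(big(cv2.inRange(h,(0,0,110),(180,60,255)),(225,70,300,215)),.01));print("rack",r)
for n,b,z,lo,hi in [("brass",(238,80,286,130),.05,(18,90,90),(35,255,255)),("pan",(118,72,192,146),.042,(0,0,165),(180,60,255))]:
  q=big(cv2.inRange(h,lo,hi),b);w=world(q,z);print(n,cv2.boundingRect(q),cv2.minEnclosingCircle(w),cv2.fitEllipse(w))
for n,u,v,z in [("dark",262,148,.046),("tin",262,185,.046),("steel",321,224,.05),("weight",362,172,.046),("bowl",377,98,.05)]:print(n,ray(c,u,v,z).round(4))
for n,u,v in [("c1",233,80),("c2",291,80),("c3",288.5,207),("c4",234,207)]:print(n,ray(c,u,v,.01).round(4))
E
python3 m.py
```

```text
rack ((548.2994995117188, -285.86309814453125), (206.69113159179688, 93.86353302001953), 42.495361328125)Traceback (most recent call last):
  File "m.py", line 9, in <module>
    q=big(cv2.inRange(h,lo,hi),b);w=world(q,z);print(n,cv2.boundingRect(q),cv2.minEnclosingCircle(w),cv2.fitEllipse(w))
  File "m.py", line 5, in big
    return cv2.convexHull(np.vstack([q for q in cv2.findContours(M,0,2)[0] if cv2.contourArea(q)>15]))
                          ~~~~~~~~~^^^^^^^^^^^^^^^^^^^^^^^^^^^^^^^^^^^^^^^^^^^^^^^^^^^^^^^^^^^^^^^^^^
    return _nx.concatenate(arrs, 0, dtype=dtype, casting=casting)
           ~~~~~~~~~~~~~~~^^^^^^^^^^^^^^^^^^^^^^^^^^^^^^^^^^^^^^^
ValueError: need at least one array to concatenate
```

```bash
sed -i 's/contourArea(q)>15/contourArea(q)>=0/; s/(18,90,90),(35,255,255)/(16,70,80),(35,255,255)/' m.py; python3 m.py; python3 -c '
import cv2;h=cv2.cvtColor(cv2.imread("pics/w2.png"),cv2.COLOR_BGR2HSV);print(h[104,240:286].tolist()[::3],h[110,156],h[80,156])'
```

```text
rack ((545.3720092773438, -282.6241760253906), (206.67874145507812, 102.71233367919922), 42.54804992675781)
brass (243, 85, 37, 42) ((594.80126953125, -244.73475646972656), 28.424650192260742) ((594.2118530273438, -244.2699737548828), (53.39527130126953, 57.43330383300781), 138.93295288085938)
pan (118, 72, 74, 74) ((484.3047790527344, -132.82334899902344), 60.81242752075195) ((486.06243896484375, -134.09014892578125), (102.15396881103516, 122.01466369628906), 26.323266983032227)
dark [ 0.5506 -0.2855  0.046 ]
tin [ 0.5086 -0.3242  0.046 ]
steel [ 0.5258 -0.4365  0.05  ]
weight [ 0.6274 -0.4233  0.046 ]
bowl [ 0.7132 -0.3576  0.05  ]
c1 [ 0.5942 -0.1851  0.01  ]
c2 [ 0.6544 -0.2508  0.01  ]
c3 [ 0.5043 -0.3907  0.01  ]
c4 [ 0.4407 -0.3214  0.01  ]
[[25, 11, 244], [26, 83, 247], [21, 49, 98], [19, 50, 147], [18, 47, 168], [19, 51, 139], [18, 53, 134], [20, 56, 132], [20, 52, 133], [17, 55, 131], [20, 50, 137], [17, 51, 155], [19, 52, 123], [25, 91, 219], [24, 39, 215], [26, 19, 205]] [  5   7 221] [173   9 217]
```

Rack measures 206.7×93.9 mm, matching the given size, with its centre at (0.548,-0.286). Brass cup is at (0.594,-0.244), which is its place. I'll grip it at TCP z = 0.027.

```bash
python3 -m handwheel '[{"dx":64,"dy":56,"dz":-20,"spin":0,"fingers":-1},{"dx":64,"dy":56,"dz":-60,"spin":0,"fingers":-1},{"dx":64,"dy":56,"dz":-100,"spin":0,"fingers":-1},{"dx":64,"dy":56,"dz":-140,"spin":0,"fingers":-1},{"dx":64,"dy":56,"dz":-180,"spin":0,"fingers":-1},{"dx":64,"dy":56,"dz":-200,"spin":0,"fingers":-1},{"dx":64,"dy":56,"dz":-220,"spin":0,"fingers":-1},{"dx":64,"dy":56,"dz":-240,"spin":0,"fingers":-1},{"dx":64,"dy":56,"dz":-256,"spin":0,"fingers":-1},{"dx":64,"dy":56,"dz":-266,"spin":0,"fingers":-1},{"dx":64,"dy":56,"dz":-272,"spin":0,"fingers":-1},{"dx":64,"dy":56,"dz":-272,"spin":0,"fingers":-1}]'
python3 -m handwheel '[{"dx":0,"dy":0,"dz":0,"spin":0,"fingers":0.3},{"dx":0,"dy":0,"dz":0,"spin":0,"fingers":0.6},{"dx":0,"dy":0,"dz":0,"spin":0,"fingers":1},{"dx":0,"dy":0,"dz":0,"spin":0,"fingers":1},{"dx":0,"dy":0,"dz":0,"spin":0,"fingers":1},{"dx":0,"dy":0,"dz":0,"spin":0,"fingers":1},{"dx":0,"dy":0,"dz":0,"spin":0,"fingers":1},{"dx":0,"dy":0,"dz":0,"spin":0,"fingers":1}]'
```

```text
time_s: 2.42
position: [0.5934, -0.2448, 0.0269]
tcp_rot: [-3.14, 0.001, 0.741]
ft_force: [-0.3, 0.7, -0.0]
grip_width: 0.0927
gripper_force: 0.0
time_s: 3.08
position: [0.5942, -0.2443, 0.0279]
tcp_rot: [3.141, -0.0, 0.742]
ft_force: [-1.2, 1.2, 4.0]
grip_width: 0.0562
gripper_force: 30.0
```

Gripped at 56 mm. Carrying it to the far half of the tray, at (0.653,0.123).

```bash
python3 -m handwheel '[{"dx":0,"dy":0,"dz":15,"spin":0,"fingers":1},{"dx":0,"dy":0,"dz":40,"spin":0,"fingers":1},{"dx":4,"dy":25,"dz":70,"spin":0,"fingers":1},{"dx":10,"dy":60,"dz":80,"spin":0.02,"fingers":1},{"dx":16,"dy":100,"dz":80,"spin":0.04,"fingers":1},{"dx":22,"dy":140,"dz":80,"spin":0.07,"fingers":1},{"dx":29,"dy":180,"dz":80,"spin":0.07,"fingers":1},{"dx":35,"dy":220,"dz":80,"spin":0.07,"fingers":1},{"dx":42,"dy":260,"dz":80,"spin":0.07,"fingers":1},{"dx":48,"dy":300,"dz":80,"spin":0.07,"fingers":1},{"dx":54,"dy":335,"dz":80,"spin":0.07,"fingers":1},{"dx":59,"dy":367,"dz":80,"spin":0.07,"fingers":1}]'
python3 -m handwheel '[{"dx":0,"dy":0,"dz":0,"spin":0,"fingers":1},{"dx":0,"dy":0,"dz":-25,"spin":0,"fingers":1},{"dx":0,"dy":0,"dz":-45,"spin":0,"fingers":1},{"dx":0,"dy":0,"dz":-60,"spin":0,"fingers":1}]'
python3 -c 'from h import *;snap("w3")'
```

```text
time_s: 4.08
position: [0.6532, 0.1251, 0.1087]
tcp_rot: [3.141, -0.001, 0.813]
ft_force: [0.3, -0.4, -1.5]
grip_width: 0.0563
gripper_force: 30.0
time_s: 4.42
position: [0.6526, 0.1226, 0.0468]
tcp_rot: [-3.141, 0.001, 0.812]
ft_force: [-0.0, -0.0, -1.0]
grip_width: 0.0564
gripper_force: 30.0
t 4.42 pos [0.6526 0.1226 0.0468] rot [-3.141e+00  1.000e-03  8.120e-01]
```

View pics/w3.png

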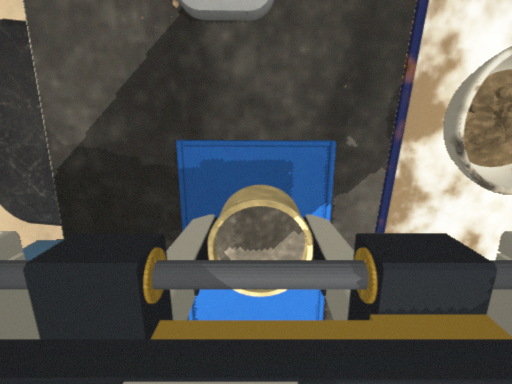

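The cup hangs over the tray, with its far corners at (177,141) and (335,141) and the cup centred to within a few mm. I'll check the tray's end position.

```bash
python3 -c '
from h import *
c=json.load(open("w3.json"))
A,B=ray(c,177,141,.008)[:2],ray(c,335,141,.008)[:2];print(A,B,np.linalg.norm(A-B))
d=B-A;print(np.degrees(np.arctan2(d[1],d[0])));d/=np.linalg.norm(d);n=np.array([d[1],-d[0]]);
if n@[1,1]>0:n=-n
C=(A+B)/2+n*.102;print("center",C); p=np.array([.653,.123])-C;print("tray xy",p@d,-p@n)'
```

```text
[0.64703152 0.20202805] [0.72834709 0.12500682] 0.11200219663504779
-43.446427096493544
center [0.61754635 0.08946363]
tray xy 0.0026778182646606803 0.048728621351112486
```

```bash
python3 -m handwheel '[{"dx":0,"dy":0,"dz":-12,"spin":0,"fingers":1},{"dx":0,"dy":0,"dz":-20,"spin":0,"fingers":1},{"dx":0,"dy":0,"dz":-25,"spin":0,"fingers":1},{"dx":0,"dy":0,"dz":-25,"spin":0,"fingers":1},{"dx":0,"dy":0,"dz":-25,"spin":0,"fingers":-0.5},{"dx":0,"dy":0,"dz":-25,"spin":0,"fingers":-0.6},{"dx":0,"dy":0,"dz":-25,"spin":0,"fingers":-0.6},{"dx":0,"dy":0,"dz":-25,"spin":0,"fingers":-0.6},{"dx":0,"dy":0,"dz":-25,"spin":0,"fingers":-0.6},{"dx":0,"dy":0,"dz":-10,"spin":0,"fingers":-0.6},{"dx":0,"dy":0,"dz":20,"spin":0,"fingers":-0.6},{"dx":0,"dy":0,"dz":60,"spin":0,"fingers":-1}]'
```

```text
time_s: 5.47
position: [0.6517, 0.1225, 0.1072]
tcp_rot: [-3.139, 0.003, 0.812]
ft_force: [-0.2, 0.7, 0.2]
grip_width: 0.078
gripper_force: 0.0
```

```bash
python3 -m handwheel '[{"dx":-13,"dy":-39,"dz":50,"spin":0,"fingers":-1},{"dx":-26,"dy":-78,"dz":60,"spin":-0.03,"fingers":-1},{"dx":-39,"dy":-116,"dz":60,"spin":-0.07,"fingers":-1},{"dx":-52,"dy":-155,"dz":60,"spin":-0.07,"fingers":-1},{"dx":-65,"dy":-194,"dz":60,"spin":-0.07,"fingers":-1},{"dx":-78,"dy":-233,"dz":60,"spin":-0.07,"fingers":-1},{"dx":-90,"dy":-271,"dz":60,"spin":-0.07,"fingers":-1},{"dx":-103,"dy":-310,"dz":60,"spin":-0.07,"fingers":-1},{"dx":-116,"dy":-349,"dz":60,"spin":-0.07,"fingers":-1},{"dx":-129,"dy":-388,"dz":60,"spin":-0.07,"fingers":-1},{"dx":-142,"dy":-425,"dz":60,"spin":-0.07,"fingers":-1},{"dx":-150,"dy":-451,"dz":60,"spin":-0.07,"fingers":-1}]'
python3 -m handwheel '[{"dx":0,"dy":0,"dz":0,"spin":0,"fingers":-1},{"dx":0,"dy":0,"dz":0,"spin":0,"fingers":-1}]'
python3 -c 'from h import *;snap("w4")'
```

```text
time_s: 6.47
position: [0.502, -0.3307, 0.1691]
tcp_rot: [3.14, -0.0, 0.741]
ft_force: [-0.1, 0.5, -0.2]
grip_width: 0.0927
gripper_force: 0.0
time_s: 6.63
position: [0.5025, -0.3299, 0.1686]
tcp_rot: [3.141, -0.0, 0.739]
ft_force: [0.2, 0.2, 0.2]
grip_width: 0.0933
gripper_force: 0.0
t 6.63 pos [ 0.5025 -0.3299  0.1686] rot [ 3.141 -0.     0.739]
```

View pics/w4.png

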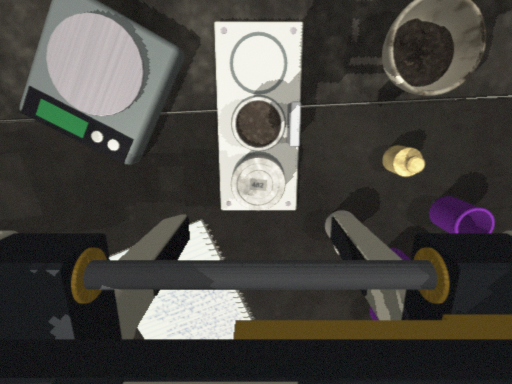

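Brass place ring is now empty at (258,63), dark cup (258,123), tin lid (258,182), pan (96,63).

```bash
python3 -c '
from h import *
c=json.load(open("w4.json"));s=state();print(s["position"])
for n,u,v,z in [("ring",258.5,63,.01),("dark",258.5,123.5,.046),("tin",258,182,.046),("tinL",231,182,.046),("tinR",285,182,.046),("pan",96,63,.042),("panL",46,63,.042),("panR",145,63,.042),("panT",96,12,.042),("panB",96,116,.042)]:print(n,ray(c,u,v,z).round(4))'
```

```text
[ 0.50297926 -0.32860558  0.16845164]
ring [ 0.595  -0.2439  0.01  ]
dark [ 0.5491 -0.2858  0.046 ]
tin [ 0.5044 -0.3258  0.046 ]
tinL [ 0.4852 -0.3048  0.046 ]
tinR [ 0.5236 -0.3469  0.046 ]
pan [ 0.4858 -0.1326  0.042 ]
panL [ 0.4535 -0.0972  0.042 ]
panR [ 0.5175 -0.1674  0.042 ]
panT [ 0.5222 -0.1084  0.042 ]
panB [ 0.4444 -0.1602  0.042 ]
```

```bash
python3 -m handwheel '[{"dx":1,"dy":1,"dz":-40,"spin":0,"fingers":-1},{"dx":1,"dy":1,"dz":-75,"spin":0,"fingers":-1},{"dx":1,"dy":1,"dz":-100,"spin":0,"fingers":-1},{"dx":1,"dy":1,"dz":-120,"spin":0,"fingers":-1},{"dx":1,"dy":1,"dz":-134,"spin":0,"fingers":-1},{"dx":1,"dy":1,"dz":-141,"spin":0,"fingers":-1},{"dx":1,"dy":1,"dz":-141,"spin":0,"fingers":-1},{"dx":1,"dy":1,"dz":-141,"spin":0,"fingers":0.3},{"dx":1,"dy":1,"dz":-141,"spin":0,"fingers":0.6},{"dx":1,"dy":1,"dz":-141,"spin":0,"fingers":1},{"dx":1,"dy":1,"dz":-141,"spin":0,"fingers":1},{"dx":1,"dy":1,"dz":-141,"spin":0,"fingers":1}]'
python3 -m handwheel '[{"dx":0,"dy":0,"dz":0,"spin":0,"fingers":1},{"dx":0,"dy":0,"dz":0,"spin":0,"fingers":1},{"dx":0,"dy":0,"dz":0,"spin":0,"fingers":1}]'
```

```text
time_s: 7.68
position: [0.5044, -0.3276, 0.0273]
tcp_rot: [3.141, -0.0, 0.742]
ft_force: [-0.0, 0.9, -0.3]
grip_width: 0.0645
gripper_force: 0.0
time_s: 7.93
position: [0.5042, -0.3274, 0.027]
tcp_rot: [3.141, -0.0, 0.742]
ft_force: [-1.7, 1.0, 5.6]
grip_width: 0.059
gripper_force: 30.0
```

```bash
python3 -m handwheel '[{"dx":0,"dy":0,"dz":12,"spin":0,"fingers":1},{"dx":0,"dy":0,"dz":35,"spin":0,"fingers":1},{"dx":0,"dy":0,"dz":65,"spin":0,"fingers":1},{"dx":5,"dy":20,"dz":85,"spin":0,"fingers":1},{"dx":11,"dy":55,"dz":85,"spin":0,"fingers":1},{"dx":20,"dy":95,"dz":85,"spin":0,"fingers":1},{"dx":28,"dy":135,"dz":85,"spin":0.03,"fingers":1},{"dx":37,"dy":175,"dz":85,"spin":0.07,"fingers":1},{"dx":45,"dy":215,"dz":85,"spin":0.07,"fingers":1},{"dx":53,"dy":255,"dz":85,"spin":0.07,"fingers":1},{"dx":62,"dy":295,"dz":85,"spin":0.07,"fingers":1},{"dx":69,"dy":330,"dz":85,"spin":0.07,"fingers":1}]'
python3 -m handwheel '[{"dx":8,"dy":35,"dz":0,"spin":0,"fingers":1},{"dx":11,"dy":51,"dz":-15,"spin":0,"fingers":1},{"dx":11,"dy":51,"dz":-40,"spin":0,"fingers":1},{"dx":11,"dy":51,"dz":-62,"spin":0,"fingers":1},{"dx":11,"dy":51,"dz":-78,"spin":0,"fingers":1},{"dx":11,"dy":51,"dz":-87,"spin":0,"fingers":1},{"dx":11,"dy":51,"dz":-91,"spin":0,"fingers":1},{"dx":11,"dy":51,"dz":-91,"spin":0,"fingers":1}]'
```

```text
time_s: 8.93
position: [0.5733, 0.0051, 0.1124]
tcp_rot: [3.141, -0.0, 0.812]
ft_force: [0.5, -1.2, -1.2]
grip_width: 0.0591
gripper_force: 30.0
time_s: 9.6
position: [0.5841, 0.0536, 0.0212]
tcp_rot: [-3.141, 0.0, 0.812]
ft_force: [-0.3, -0.3, -0.9]
grip_width: 0.0588
gripper_force: 30.0
```

```bash
python3 -m handwheel '[{"dx":0,"dy":0,"dz":0,"spin":0,"fingers":0},{"dx":0,"dy":0,"dz":0,"spin":0,"fingers":-0.5},{"dx":0,"dy":0,"dz":0,"spin":0,"fingers":-0.55},{"dx":0,"dy":0,"dz":0,"spin":0,"fingers":-0.55},{"dx":0,"dy":0,"dz":0,"spin":0,"fingers":-0.55},{"dx":0,"dy":0,"dz":15,"spin":0,"fingers":-0.55},{"dx":0,"dy":0,"dz":45,"spin":0,"fingers":-0.6},{"dx":0,"dy":0,"dz":85,"spin":0,"fingers":-1},{"dx":-10,"dy":-10,"dz":125,"spin":0,"fingers":-1},{"dx":-15,"dy":-40,"dz":160,"spin":0,"fingers":-1},{"dx":-15,"dy":-40,"dz":160,"spin":0,"fingers":-1},{"dx":-15,"dy":-40,"dz":160,"spin":0,"fingers":-1}]'
python3 -c 'from h import *;snap("w5")'
```

```text
time_s: 10.6
position: [0.57, 0.0125, 0.1828]
tcp_rot: [3.138, -0.003, 0.81]
ft_force: [0.7, 0.1, -0.7]
grip_width: 0.0926
gripper_force: 0.0
t 10.6 pos [0.57   0.0125 0.1828] rot [ 3.138e+00 -3.000e-03  8.100e-01]
```

View pics/w5.png

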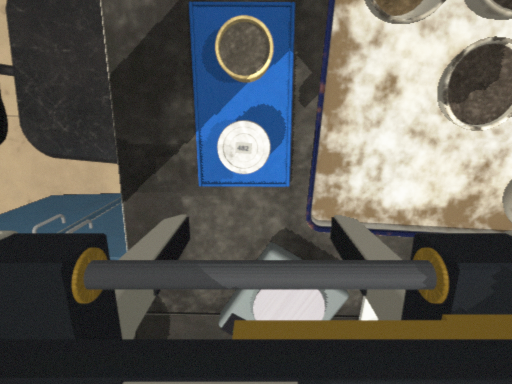

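Both neighbours stand on the tray: brass at (244,47), tin at (243,147). Now the dark cup, with the jaws turned along the row.

```bash
python3 -m handwheel '[{"dx":-2,"dy":-25,"dz":0,"spin":0.12,"fingers":-1},{"dx":-4,"dy":-50,"dz":0,"spin":0.24,"fingers":-1},{"dx":-6,"dy":-80,"dz":0,"spin":0.36,"fingers":-1},{"dx":-8,"dy":-110,"dz":0,"spin":0.48,"fingers":-1},{"dx":-10,"dy":-140,"dz":0,"spin":0.6,"fingers":-1},{"dx":-12,"dy":-170,"dz":0,"spin":0.72,"fingers":-1},{"dx":-14,"dy":-200,"dz":0,"spin":0.84,"fingers":-1},{"dx":-16,"dy":-230,"dz":0,"spin":0.96,"fingers":-1},{"dx":-17,"dy":-255,"dz":0,"spin":1.08,"fingers":-1},{"dx":-19,"dy":-280,"dz":0,"spin":1.2,"fingers":-1},{"dx":-20,"dy":-300,"dz":0,"spin":1.32,"fingers":-1},{"dx":-20,"dy":-300,"dz":0,"spin":1.44,"fingers":-1}]'
python3 -m handwheel '[{"dx":0,"dy":0,"dz":0,"spin":0.061,"fingers":-1},{"dx":0,"dy":0,"dz":-20,"spin":0.061,"fingers":-1},{"dx":0,"dy":0,"dz":-50,"spin":0.061,"fingers":-1},{"dx":0,"dy":0,"dz":-80,"spin":0.061,"fingers":-1},{"dx":0,"dy":0,"dz":-80,"spin":0.061,"fingers":-1}]'
python3 -c 'from h import *;snap("w6")'
```

```text
time_s: 11.65
position: [0.5485, -0.2885, 0.178]
tcp_rot: [-3.14, -0.003, 2.256]
ft_force: [0.0, 0.1, 0.2]
grip_width: 0.0927
gripper_force: 0.0
time_s: 12.07
position: [0.5462, -0.2836, 0.0932]
tcp_rot: [-3.139, -0.011, 2.313]
ft_force: [-0.5, 0.3, -1.8]
grip_width: 0.0928
gripper_force: 0.0
t 12.07 pos [ 0.5462 -0.2836  0.0932] rot [-3.139 -0.011  2.313]
```

View pics/w6.png

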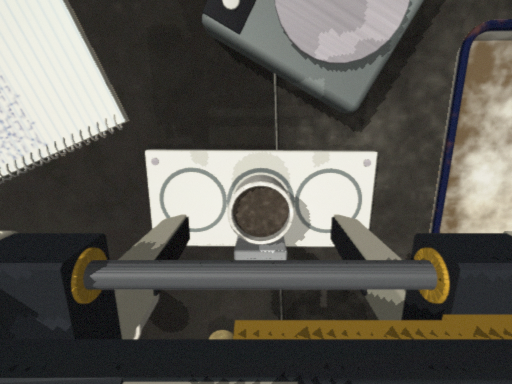

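The dark cup is centred between the fingers at (261,212), with the stop block behind it. Descending and gripping.

```bash
python3 -m handwheel '[{"dx":0,"dy":0,"dz":0,"spin":0,"fingers":-1},{"dx":0,"dy":0,"dz":-25,"spin":0,"fingers":-1},{"dx":0,"dy":0,"dz":-50,"spin":0,"fingers":-1},{"dx":0,"dy":0,"dz":-66,"spin":0,"fingers":-1},{"dx":0,"dy":0,"dz":-75,"spin":0,"fingers":-1},{"dx":0,"dy":0,"dz":-75,"spin":0,"fingers":-1},{"dx":0,"dy":0,"dz":-75,"spin":0,"fingers":0},{"dx":0,"dy":0,"dz":-75,"spin":0,"fingers":0.5},{"dx":0,"dy":0,"dz":-75,"spin":0,"fingers":1},{"dx":0,"dy":0,"dz":-75,"spin":0,"fingers":1},{"dx":0,"dy":0,"dz":-75,"spin":0,"fingers":1},{"dx":0,"dy":0,"dz":-75,"spin":0,"fingers":1}]'
python3 -m handwheel '[{"dx":0,"dy":0,"dz":0,"spin":0,"fingers":1},{"dx":0,"dy":0,"dz":0,"spin":0,"fingers":1},{"dx":0,"dy":0,"dz":0,"spin":0,"fingers":1}]'
```

```text
time_s: 13.12
position: [0.5493, -0.2864, 0.026]
tcp_rot: [3.141, 0.001, 2.313]
ft_force: [-0.5, -0.0, 0.1]
grip_width: 0.0579
gripper_force: 0.0
time_s: 13.37
position: [0.5493, -0.2864, 0.0259]
tcp_rot: [3.141, 0.0, 2.313]
ft_force: [0.3, 0.6, 2.7]
grip_width: 0.0509
gripper_force: 30.0
```

```bash
python3 -m handwheel '[{"dx":0,"dy":0,"dz":12,"spin":0,"fingers":1},{"dx":0,"dy":0,"dz":35,"spin":0,"fingers":1},{"dx":0,"dy":0,"dz":65,"spin":0,"fingers":1},{"dx":-5,"dy":13,"dz":85,"spin":0,"fingers":1},{"dx":-16,"dy":38,"dz":85,"spin":0,"fingers":1},{"dx":-30,"dy":72,"dz":85,"spin":0,"fingers":1},{"dx":-44,"dy":105,"dz":85,"spin":0,"fingers":1},{"dx":-56,"dy":135,"dz":85,"spin":0,"fingers":1},{"dx":-65,"dy":153,"dz":80,"spin":0,"fingers":1},{"dx":-65,"dy":153,"dz":70,"spin":0,"fingers":1},{"dx":-65,"dy":153,"dz":60,"spin":0,"fingers":1},{"dx":-65,"dy":153,"dz":60,"spin":0,"fingers":1}]'
python3 -c 'from h import *;snap("w7")'
```

```text
time_s: 14.37
position: [0.4838, -0.1337, 0.0843]
tcp_rot: [-3.141, -0.001, 2.313]
ft_force: [-0.7, -0.7, -1.8]
grip_width: 0.0512
gripper_force: 30.0
t 14.37 pos [ 0.4838 -0.1337  0.0843] rot [-3.141e+00 -1.000e-03  2.313e+00]
```

View pics/w7.png

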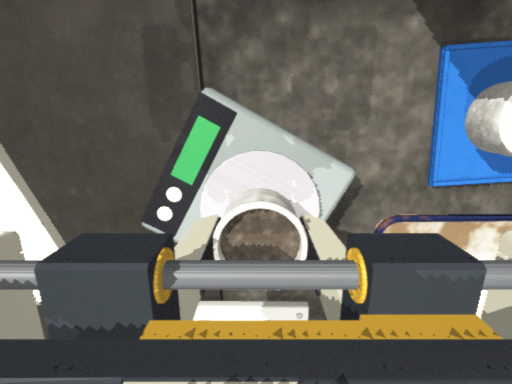

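Pan spans columns 201–320 with its top edge at row 151, and the cup is centred at column 262. I'll check along the other axis.

```bash
python3 -c '
from h import *
c=json.load(open("w7.json"))
L,R,T=[ray(c,u,v,.042)[:2] for u,v in[(201,200),(320,200),(261,151)]];print(L,R,np.linalg.norm(L-R),T)
x=np.array([np.cos(2.313),np.sin(2.313)]);print("centre from top",T-.046*x)'
```

```text
[ 0.44458087 -0.15732026] [ 0.51145655 -0.09591309] 0.0907920503323362 [ 0.45307854 -0.09890296]
centre from top [ 0.48417056 -0.13280407]
```

Centred. Lowering and releasing.

```bash
python3 -m handwheel '[{"dx":0,"dy":0,"dz":-13,"spin":0,"fingers":1},{"dx":0,"dy":0,"dz":-22,"spin":0,"fingers":1},{"dx":0,"dy":0,"dz":-27,"spin":0,"fingers":1},{"dx":0,"dy":0,"dz":-28,"spin":0,"fingers":1},{"dx":0,"dy":0,"dz":-28,"spin":0,"fingers":1},{"dx":0,"dy":0,"dz":-28,"spin":0,"fingers":0.2},{"dx":0,"dy":0,"dz":-28,"spin":0,"fingers":-0.5},{"dx":0,"dy":0,"dz":-28,"spin":0,"fingers":-0.7},{"dx":0,"dy":0,"dz":-28,"spin":0,"fingers":-0.7},{"dx":0,"dy":0,"dz":-10,"spin":0,"fingers":-0.7},{"dx":0,"dy":0,"dz":20,"spin":0,"fingers":-0.7},{"dx":0,"dy":0,"dz":60,"spin":0,"fingers":-1}]'
```

```text
time_s: 15.42
position: [0.4829, -0.1329, 0.145]
tcp_rot: [-3.14, -0.004, 2.313]
ft_force: [0.6, 0.1, -0.2]
grip_width: 0.0818
gripper_force: 0.0
```

Released. Now going above the steel cup for a close look.

```bash
python3 -m handwheel '[{"dx":3,"dy":-15,"dz":20,"spin":0,"fingers":-1},{"dx":8,"dy":-50,"dz":20,"spin":0,"fingers":-1},{"dx":13,"dy":-90,"dz":20,"spin":0,"fingers":-1},{"dx":19,"dy":-130,"dz":20,"spin":0,"fingers":-1},{"dx":25,"dy":-170,"dz":20,"spin":0,"fingers":-1},{"dx":30,"dy":-210,"dz":20,"spin":0,"fingers":-1},{"dx":36,"dy":-250,"dz":20,"spin":0,"fingers":-1},{"dx":40,"dy":-285,"dz":20,"spin":0,"fingers":-1},{"dx":42,"dy":-303,"dz":20,"spin":0,"fingers":-1},{"dx":42,"dy":-303,"dz":20,"spin":0,"fingers":-1},{"dx":42,"dy":-303,"dz":20,"spin":0,"fingers":-1}]'
python3 -c 'from h import *;snap("w8")'
```

```text
time_s: 16.33
position: [0.5258, -0.4366, 0.1651]
tcp_rot: [3.142, -0.001, 2.312]
ft_force: [0.5, 0.2, 0.3]
grip_width: 0.0926
gripper_force: 0.0
t 16.33 pos [ 0.5258 -0.4366  0.1651] rot [ 3.142e+00 -1.000e-03  2.312e+00]
```

View pics/w8.png

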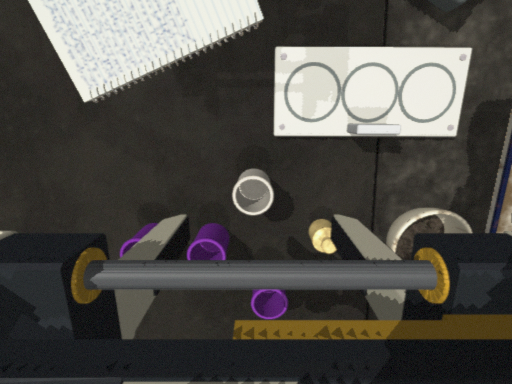

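Steel cup rim is centred at (253.5,195) and 41 px wide. Purple cups are at (209,250), (138,240) and (269,303), the weight at (321,236), and the middle ring at (370,92).

```bash
python3 -c '
from h import *
c=json.load(open("w8.json"))
P={n:ray(c,u,v,z)[:2] for n,u,v,z in[("steel",253.5,195,.05),("L",233,195,.05),("R",274,195,.05),("p1",208,247,.05),("p2",269,303,.05),("weight",325,243,.046),("ring",370,92,.01)]}
a=np.array([.737,.676]);b=np.array([-.676,.737])
for n,p in P.items():print(n,p.round(4),((p-P["steel"])@a).round(3),((p-P["steel"])@b).round(3))'
```

```text
steel [ 0.5261 -0.4467] 0.0 0.0
L [ 0.5104 -0.4611] -0.021 0.0
R [ 0.5418 -0.4323] 0.021 -0.0
p1 [ 0.5291 -0.5241] -0.05 -0.059
p2 [ 0.6267 -0.5311] 0.017 -0.13
weight [ 0.6221 -0.4351] 0.079 -0.056
ring [ 0.5484 -0.2844] 0.126 0.105
```

```bash
python3 -m handwheel '[{"dx":0,"dy":-10,"dz":-30,"spin":0,"fingers":-1},{"dx":0,"dy":-10,"dz":-65,"spin":0,"fingers":-0.5},{"dx":0,"dy":-10,"dz":-95,"spin":0,"fingers":-0.5},{"dx":0,"dy":-10,"dz":-118,"spin":0,"fingers":-0.5},{"dx":0,"dy":-10,"dz":-133,"spin":0,"fingers":-0.5},{"dx":0,"dy":-10,"dz":-140,"spin":0,"fingers":-0.5},{"dx":0,"dy":-10,"dz":-140,"spin":0,"fingers":-0.5},{"dx":0,"dy":-10,"dz":-140,"spin":0,"fingers":0},{"dx":0,"dy":-10,"dz":-140,"spin":0,"fingers":0.5},{"dx":0,"dy":-10,"dz":-140,"spin":0,"fingers":1},{"dx":0,"dy":-10,"dz":-140,"spin":0,"fingers":1},{"dx":0,"dy":-10,"dz":-140,"spin":0,"fingers":1}]'
python3 -m handwheel '[{"dx":0,"dy":0,"dz":0,"spin":0,"fingers":1},{"dx":0,"dy":0,"dz":0,"spin":0,"fingers":1},{"dx":0,"dy":0,"dz":0,"spin":0,"fingers":1},{"dx":0,"dy":0,"dz":0,"spin":0,"fingers":1}]'
```

```text
time_s: 17.38
position: [0.5263, -0.4467, 0.0264]
tcp_rot: [-3.142, 0.001, 2.313]
ft_force: [-1.6, -0.8, 2.4]
grip_width: 0.0411
gripper_force: 30.2
time_s: 17.72
position: [0.5263, -0.4468, 0.0264]
tcp_rot: [-3.141, 0.001, 2.313]
ft_force: [-1.3, -0.8, 6.2]
grip_width: 0.0414
gripper_force: 30.0
```

```bash
python3 -m handwheel '[{"dx":0,"dy":0,"dz":12,"spin":0,"fingers":1},{"dx":0,"dy":0,"dz":35,"spin":0,"fingers":1},{"dx":0,"dy":0,"dz":65,"spin":0,"fingers":1},{"dx":2,"dy":15,"dz":80,"spin":0,"fingers":1},{"dx":6,"dy":45,"dz":80,"spin":0,"fingers":1},{"dx":11,"dy":80,"dz":80,"spin":0,"fingers":1},{"dx":16,"dy":115,"dz":80,"spin":0,"fingers":1},{"dx":20,"dy":145,"dz":80,"spin":0,"fingers":1},{"dx":22,"dy":161,"dz":75,"spin":0,"fingers":1},{"dx":22,"dy":161,"dz":60,"spin":0,"fingers":1},{"dx":22,"dy":161,"dz":45,"spin":0,"fingers":1},{"dx":22,"dy":161,"dz":45,"spin":0,"fingers":1}]'
python3 -m handwheel '[{"dx":0,"dy":0,"dz":-18,"spin":0,"fingers":1},{"dx":0,"dy":0,"dz":-29,"spin":0,"fingers":1},{"dx":0,"dy":0,"dz":-34,"spin":0,"fingers":1},{"dx":0,"dy":0,"dz":-35,"spin":0,"fingers":1},{"dx":0,"dy":0,"dz":-35,"spin":0,"fingers":1},{"dx":0,"dy":0,"dz":-35,"spin":0,"fingers":0.3},{"dx":0,"dy":0,"dz":-35,"spin":0,"fingers":-0.3},{"dx":0,"dy":0,"dz":-35,"spin":0,"fingers":-0.5},{"dx":0,"dy":0,"dz":-35,"spin":0,"fingers":-0.5},{"dx":0,"dy":0,"dz":-15,"spin":0,"fingers":-0.5},{"dx":0,"dy":0,"dz":20,"spin":0,"fingers":-0.5},{"dx":0,"dy":0,"dz":60,"spin":0,"fingers":-1}]'
```

```text
time_s: 18.72
position: [0.5469, -0.2845, 0.0683]
tcp_rot: [-3.14, -0.004, 2.313]
ft_force: [-1.2, 0.2, -1.7]
grip_width: 0.0414
gripper_force: 30.0
time_s: 19.72
position: [0.5472, -0.2848, 0.1303]
tcp_rot: [-3.141, -0.004, 2.313]
ft_force: [-0.2, -1.7, -0.2]
grip_width: 0.0721
gripper_force: 0.0
```

```bash
python3 -m handwheel '[{"dx":-2,"dy":5,"dz":40,"spin":-0.1,"fingers":-1},{"dx":0,"dy":40,"dz":60,"spin":-0.22,"fingers":-1},{"dx":0,"dy":40,"dz":60,"spin":-0.22,"fingers":-1},{"dx":0,"dy":40,"dz":60,"spin":-0.22,"fingers":-1}]'
python3 -c '
from h import *
snap("w9");f,_=snap("s9","side")
cv2.imwrite("pics/v9.png",np.hstack([cv2.resize(cv2.imread("pics/w9.png"),(400,300)),cv2.resize(f[130:340,150:370],(400,300),interpolation=2)]))'
```

```text
time_s: 20.05
position: [0.5487, -0.2446, 0.1919]
tcp_rot: [3.14, 0.002, 2.096]
ft_force: [-0.0, -1.0, -1.8]
grip_width: 0.0922
gripper_force: 0.0
t 20.05 pos [ 0.5487 -0.2446  0.1919] rot [3.140e+00 2.000e-03 2.096e+00]
t 20.1 pos [ 0.5481 -0.2451  0.1905] rot [-3.142  0.     2.096]
```

View pics/v9.png

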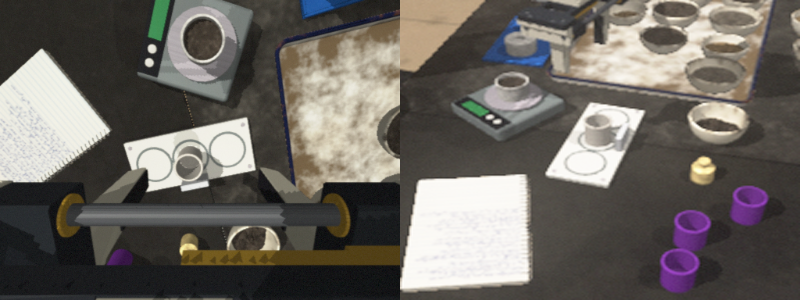

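The steel cup stands in the middle place and the dark cup is on the pan; the neighbours are still on the tray. Fetching the tin back.

```bash
python3 -m handwheel '[{"dx":3,"dy":20,"dz":0,"spin":-0.12,"fingers":-1},{"dx":6,"dy":45,"dz":0,"spin":-0.24,"fingers":-1},{"dx":9,"dy":75,"dz":0,"spin":-0.36,"fingers":-1},{"dx":12,"dy":105,"dz":0,"spin":-0.48,"fingers":-1},{"dx":16,"dy":135,"dz":0,"spin":-0.6,"fingers":-1},{"dx":20,"dy":165,"dz":0,"spin":-0.72,"fingers":-1},{"dx":24,"dy":200,"dz":0,"spin":-0.84,"fingers":-1},{"dx":28,"dy":235,"dz":0,"spin":-0.96,"fingers":-1},{"dx":32,"dy":265,"dz":0,"spin":-1.08,"fingers":-1},{"dx":36,"dy":290,"dz":-20,"spin":-1.2,"fingers":-0.65},{"dx":36,"dy":300,"dz":-50,"spin":-1.281,"fingers":-0.65},{"dx":36,"dy":300,"dz":-80,"spin":-1.281,"fingers":-0.65}]'
python3 -m handwheel '[{"dx":0,"dy":0,"dz":-20,"spin":0,"fingers":-0.65},{"dx":0,"dy":0,"dz":-20,"spin":0,"fingers":-0.65},{"dx":0,"dy":0,"dz":-45,"spin":0,"fingers":-0.65},{"dx":0,"dy":0,"dz":-65,"spin":0,"fingers":-0.65},{"dx":0,"dy":0,"dz":-80,"spin":0,"fingers":-0.65},{"dx":0,"dy":0,"dz":-89,"spin":0,"fingers":-0.65},{"dx":0,"dy":0,"dz":-90,"spin":0,"fingers":-0.65},{"dx":0,"dy":0,"dz":-90,"spin":0,"fingers":0},{"dx":0,"dy":0,"dz":-90,"spin":0,"fingers":1},{"dx":0,"dy":0,"dz":-90,"spin":0,"fingers":1},{"dx":0,"dy":0,"dz":-90,"spin":0,"fingers":1},{"dx":0,"dy":0,"dz":-90,"spin":0,"fingers":1}]'
```

```text
time_s: 21.15
position: [0.5841, 0.0562, 0.1086]
tcp_rot: [-3.141, 0.0, 0.81]
ft_force: [1.1, -1.0, -0.4]
grip_width: 0.0794
gripper_force: 0.0
time_s: 22.15
position: [0.5848, 0.0546, 0.0217]
tcp_rot: [3.14, -0.001, 0.812]
ft_force: [-0.9, -1.6, 7.2]
grip_width: 0.0589
gripper_force: 30.0
```

```bash
python3 -m handwheel '[{"dx":0,"dy":0,"dz":12,"spin":0,"fingers":1},{"dx":0,"dy":0,"dz":35,"spin":0,"fingers":1},{"dx":0,"dy":0,"dz":65,"spin":0,"fingers":1},{"dx":-4,"dy":-20,"dz":90,"spin":0,"fingers":1},{"dx":-11,"dy":-53,"dz":95,"spin":0,"fingers":1},{"dx":-19,"dy":-92,"dz":95,"spin":0,"fingers":1},{"dx":-27,"dy":-132,"dz":95,"spin":-0.03,"fingers":1},{"dx":-36,"dy":-172,"dz":95,"spin":-0.07,"fingers":1},{"dx":-44,"dy":-212,"dz":95,"spin":-0.07,"fingers":1},{"dx":-53,"dy":-252,"dz":95,"spin":-0.07,"fingers":1},{"dx":-61,"dy":-292,"dz":95,"spin":-0.07,"fingers":1},{"dx":-70,"dy":-330,"dz":95,"spin":-0.07,"fingers":1}]'
python3 -m handwheel '[{"dx":-8,"dy":-38,"dz":0,"spin":0,"fingers":1},{"dx":-10,"dy":-51,"dz":-10,"spin":0,"fingers":1},{"dx":-10,"dy":-51,"dz":-35,"spin":0,"fingers":1},{"dx":-10,"dy":-51,"dz":-58,"spin":0,"fingers":1},{"dx":-10,"dy":-51,"dz":-76,"spin":0,"fingers":1},{"dx":-10,"dy":-51,"dz":-86,"spin":0,"fingers":1},{"dx":-10,"dy":-51,"dz":-89,"spin":0,"fingers":1},{"dx":-10,"dy":-51,"dz":-89,"spin":0,"fingers":1},{"dx":-10,"dy":-51,"dz":-89,"spin":0,"fingers":1}]'
```

```text
time_s: 23.15
position: [0.5134, -0.2774, 0.1166]
tcp_rot: [3.141, -0.0, 0.742]
ft_force: [0.8, 0.8, -1.0]
grip_width: 0.0585
gripper_force: 30.0
time_s: 23.9
position: [0.5045, -0.3261, 0.0273]
tcp_rot: [3.141, -0.0, 0.742]
ft_force: [-0.7, -0.5, -0.1]
grip_width: 0.0587
gripper_force: 30.0
```

```bash
python3 -m handwheel '[{"dx":0,"dy":0,"dz":0,"spin":0,"fingers":0},{"dx":0,"dy":0,"dz":0,"spin":0,"fingers":-0.6},{"dx":0,"dy":0,"dz":0,"spin":0,"fingers":-0.7},{"dx":0,"dy":0,"dz":0,"spin":0,"fingers":-0.7},{"dx":0,"dy":0,"dz":0,"spin":0,"fingers":-0.7},{"dx":0,"dy":0,"dz":15,"spin":0,"fingers":-0.7},{"dx":0,"dy":0,"dz":45,"spin":0,"fingers":-0.7},{"dx":0,"dy":0,"dz":85,"spin":0,"fingers":-1},{"dx":0,"dy":0,"dz":120,"spin":0,"fingers":-1},{"dx":10,"dy":30,"dz":140,"spin":0,"fingers":-1},{"dx":22,"dy":66,"dz":140,"spin":0.03,"fingers":-1},{"dx":34,"dy":104,"dz":140,"spin":0.07,"fingers":-1}]'
python3 -m handwheel '[{"dx":13,"dy":39,"dz":0,"spin":0,"fingers":-1},{"dx":25,"dy":78,"dz":0,"spin":0,"fingers":-1},{"dx":38,"dy":116,"dz":0,"spin":0,"fingers":-1},{"dx":51,"dy":155,"dz":0,"spin":0,"fingers":-1},{"dx":64,"dy":194,"dz":0,"spin":0,"fingers":-1},{"dx":77,"dy":233,"dz":0,"spin":0,"fingers":-1},{"dx":90,"dy":271,"dz":0,"spin":0,"fingers":-1},{"dx":102,"dy":308,"dz":0,"spin":0,"fingers":-0.65},{"dx":115,"dy":346,"dz":-5,"spin":0,"fingers":-0.65},{"dx":115,"dy":346,"dz":-40,"spin":0,"fingers":-0.65},{"dx":115,"dy":346,"dz":-70,"spin":0,"fingers":-0.65},{"dx":115,"dy":346,"dz":-75,"spin":0,"fingers":-0.65}]'
python3 -m handwheel '[{"dx":0,"dy":0,"dz":0,"spin":0,"fingers":-0.65},{"dx":0,"dy":0,"dz":-30,"spin":0,"fingers":-0.65},{"dx":0,"dy":0,"dz":-52,"spin":0,"fingers":-0.65},{"dx":0,"dy":0,"dz":-65,"spin":0,"fingers":-0.65},{"dx":0,"dy":0,"dz":-69,"spin":0,"fingers":-0.65},{"dx":0,"dy":0,"dz":-69,"spin":0,"fingers":-0.65},{"dx":0,"dy":0,"dz":-69,"spin":0,"fingers":0},{"dx":0,"dy":0,"dz":-69,"spin":0,"fingers":1},{"dx":0,"dy":0,"dz":-69,"spin":0,"fingers":1},{"dx":0,"dy":0,"dz":-69,"spin":0,"fingers":1},{"dx":0,"dy":0,"dz":-69,"spin":0,"fingers":1},{"dx":0,"dy":0,"dz":-69,"spin":0,"fingers":1}]'
```

```text
time_s: 24.9
position: [0.5388, -0.2221, 0.1684]
tcp_rot: [3.138, -0.001, 0.811]
ft_force: [0.5, -0.2, -0.5]
grip_width: 0.093
gripper_force: 0.0
time_s: 25.9
position: [0.6504, 0.1241, 0.0864]
tcp_rot: [-3.137, 0.006, 0.813]
ft_force: [-0.4, 0.1, -0.7]
grip_width: 0.0768
gripper_force: 0.0
time_s: 26.9
position: [0.6537, 0.1237, 0.0238]
tcp_rot: [3.141, -0.001, 0.812]
ft_force: [-0.5, -1.0, 6.5]
grip_width: 0.0561
gripper_force: 30.0
```

```bash
python3 -m handwheel '[{"dx":0,"dy":0,"dz":12,"spin":0,"fingers":1},{"dx":0,"dy":0,"dz":35,"spin":0,"fingers":1},{"dx":0,"dy":0,"dz":65,"spin":0,"fingers":1},{"dx":-3,"dy":-20,"dz":90,"spin":0,"fingers":1},{"dx":-9,"dy":-55,"dz":95,"spin":0,"fingers":1},{"dx":-15,"dy":-95,"dz":95,"spin":0,"fingers":1},{"dx":-22,"dy":-135,"dz":95,"spin":-0.03,"fingers":1},{"dx":-28,"dy":-175,"dz":95,"spin":-0.07,"fingers":1},{"dx":-35,"dy":-215,"dz":95,"spin":-0.07,"fingers":1},{"dx":-41,"dy":-255,"dz":95,"spin":-0.07,"fingers":1},{"dx":-47,"dy":-293,"dz":95,"spin":-0.07,"fingers":1},{"dx":-53,"dy":-328,"dz":95,"spin":-0.07,"fingers":1}]'
python3 -m handwheel '[{"dx":-5,"dy":-32,"dz":0,"spin":0,"fingers":1},{"dx":-6,"dy":-39,"dz":-10,"spin":0,"fingers":1},{"dx":-6,"dy":-39,"dz":-35,"spin":0,"fingers":1},{"dx":-6,"dy":-39,"dz":-58,"spin":0,"fingers":1},{"dx":-6,"dy":-39,"dz":-76,"spin":0,"fingers":1},{"dx":-6,"dy":-39,"dz":-86,"spin":0,"fingers":1},{"dx":-6,"dy":-39,"dz":-89,"spin":0,"fingers":1},{"dx":-6,"dy":-39,"dz":-89,"spin":0,"fingers":1},{"dx":-6,"dy":-39,"dz":-89,"spin":0,"fingers":1}]'
python3 -m handwheel '[{"dx":0,"dy":0,"dz":0,"spin":0,"fingers":0},{"dx":0,"dy":0,"dz":0,"spin":0,"fingers":-0.6},{"dx":0,"dy":0,"dz":0,"spin":0,"fingers":-0.7},{"dx":0,"dy":0,"dz":0,"spin":0,"fingers":-0.7},{"dx":0,"dy":0,"dz":0,"spin":0,"fingers":-0.7},{"dx":0,"dy":0,"dz":15,"spin":0,"fingers":-0.7},{"dx":0,"dy":0,"dz":45,"spin":0,"fingers":-0.7},{"dx":0,"dy":0,"dz":85,"spin":0,"fingers":-1},{"dx":0,"dy":0,"dz":120,"spin":0,"fingers":-1},{"dx":-32,"dy":-28,"dz":140,"spin":0,"fingers":-1},{"dx":-64,"dy":-56,"dz":160,"spin":0,"fingers":-1},{"dx":-64,"dy":-56,"dz":160,"spin":0,"fingers":-1}]'
python3 -m handwheel '[{"dx":0,"dy":0,"dz":0,"spin":0,"fingers":-1},{"dx":0,"dy":0,"dz":0,"spin":0,"fingers":-1}]'
python3 -c '
from h import *
snap("w10")
c=json.load(open("w10.json"));f=cv2.imread("pics/w10.png")
for p in [(.594,-.244,.05),(.5485,-.2855,.06),(.504,-.3265,.046),(.484,-.133,.078)]:
  cv2.drawMarker(f,tuple(int(round(q)) for q in proj(c,p)),(0,0,255),0,7)
cv2.imwrite("pics/v10.png",f)'
```

```text
time_s: 27.9
position: [0.5995, -0.2066, 0.1186]
tcp_rot: [3.141, -0.0, 0.741]
ft_force: [0.5, -0.8, -1.3]
grip_width: 0.0564
gripper_force: 30.0
time_s: 28.65
position: [0.5945, -0.2431, 0.0293]
tcp_rot: [3.141, -0.0, 0.742]
ft_force: [-0.3, 0.2, -0.3]
grip_width: 0.0564
gripper_force: 30.0
time_s: 29.65
position: [0.5282, -0.3023, 0.1919]
tcp_rot: [3.138, 0.0, 0.74]
ft_force: [-1.0, -0.2, 0.3]
grip_width: 0.093
gripper_force: 0.0
time_s: 29.82
position: [0.5302, -0.2993, 0.1886]
tcp_rot: [3.141, -0.0, 0.741]
ft_force: [0.6, -0.0, -0.3]
grip_width: 0.0932
gripper_force: 0.0
t 29.82 pos [ 0.5302 -0.2993  0.1886] rot [ 3.141 -0.     0.741]
```

View pics/v10.png

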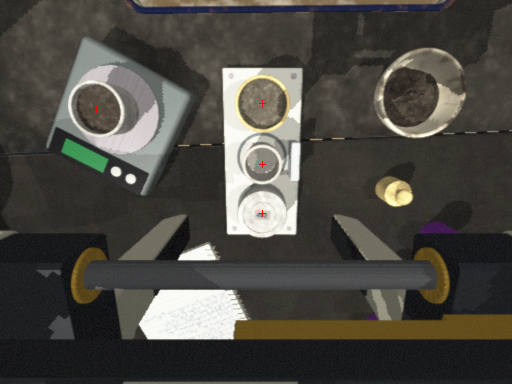

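All four stand centred on their marks: brass (263,103), steel (262,163), tin (262,213) and dark cup on the pan (97,109). The bystanders are untouched, so I'm handing in.

```bash
python3 -c 'from station import *;print(hand_in())'
```

```text
the job is handed in; nothing more can be done
None
```

The job is done and handed in (no verdict was returned): the dark-soil cup stands on the balance pan, the steel cup is in the middle of the rack, and the brass cup and tin are back on their starting places, finished at about 30 s of the 144 s limit.

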